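Lift a sterilised bottle top with spring tongs and hold it over the jar

TASK

The bottle tops on the grey mat are sterilised, so keep the gripper itself off them: pick up the white spring tongs, close them on the bottle top with the yellow collar and lift it clear of the mat, leaving the purple and green ones where they stand and the jar, toy frog and teething ring undisturbed. Carry it to the open glass jar and finish there still holding it in the squeezed tongs, centred over the jar's mouth and just clear above it; do not put it down or let go.

Things in the scene. Friction and masses are not known exactly. Their poses are not given: they have to be found in the camera images.
- tongs: white spring tongs lying flat on the counter, 192 mm long, 24 mm tall, about 100 g. Origin: on the centre line at the underside, midway between two flat grip plates (x -22 to +22 mm, full height) that are pinched from above across y; x runs to the jaws, z up. At rest (open) they measure 60 mm over the plates, 95 mm over the jaws. Hinge barrel, 20 mm wide, at x = -72 mm
- tongs_jaws (a point): point midway between the two jaws, 95 mm ahead (+x) of the tongs' origin and 12 mm above their underside; the jaws are flat, 22 mm tall and 36 mm long, with teal inner pads, 82 mm apart inside when open
- tongs_left (a joint): angle (rad) by which the left arm is squeezed in; the right mirrors it. 0 = open, 60 mm over the grip plates; 0.14 = 40 mm over the plates, jaws parallel and 36 mm apart (just closed on a collar); 0.22 = stop. Jaws move 2.4 times as far as the plates. A spring opens the tongs: it pushes on each plate with 3 N when open, 6 N at 52 mm, 10 N at 40 mm over the plates
- top_yellow: yellow feeding-bottle top: a screw collar, 36 mm across and 18 mm tall, with a beige teat on it, 45 mm tall in all, about 40 g; stands collar down on the mat. Origin: centre of the collar's underside, z up along the teat
- top_purple: purple feeding-bottle top: a screw collar, 36 mm across and 18 mm tall, with a beige teat on it, 45 mm tall in all, about 40 g; stands collar down on the mat. Origin: centre of the collar's underside, z up along the teat
- top_green: green feeding-bottle top: a screw collar, 36 mm across and 18 mm tall, with a beige teat on it, 45 mm tall in all, about 40 g; stands collar down on the mat. Origin: centre of the collar's underside, z up along the teat
- mat: grey ribbed drying mat, fixed, 110 mm (its x) by 290 mm (its y), 8 mm thick. Origin: centre of its underside, x away from the robot. The three tops stand in a row along its y, 100 mm apart, in any order
- jar: empty open glass jar, 71 mm across, 107 mm tall, upright on the counter, its mouth at the top. Origin: centre of its underside. Behind it (x over 0.6 m, y below -0.12 m) a dish rack with a tall pan is in the way of wide swings: carry the tongs across nearer the robot
- toy_frog: green half-ball toy frog, 68 mm across, 38 mm tall; a bystander. Origin: centre of its underside
- teether_1: green teething ring, 74 mm across, 14 mm thick, lying flat; a bystander. Origin: centre of its underside
Things that resemble listed ones, but are neither listed nor needed, are in the scene too. Of the things that look like the jar, take the one that is farthest from the robot's base at the start.

How it is judged:
On the way, in this order (a step that is already met when the one before it is completed fails the run):
1. the tongs are held clear of the counter, with the yellow top still in its place on the mat (height (world z) of tongs_jaws above 0.035 m and contact force between the fingers and tongs above 1 N and distance of top_yellow from where it was at the start of the episode below 0.01 m), for 0.2 s.
2. the yellow top is held in the squeezed tongs, lifted clear of the mat (distance between top_yellow and tongs_jaws below 0.04 m and value of joint tongs_left above 0.07 rad and contact force between tongs and top_yellow above 0.5 N and contact force between mat and top_yellow below 0.05 N and contact force between the fingers and tongs above 1 N and height (world z) of top_yellow above 0.03 m), for 0.3 s.
At the end, for the whole second after the job is handed in: the gripper holds the squeezed tongs (joint over 0.07), whose jaws alone carry the yellow top, at rest, underside 112 to 200 mm above the counter, within 25 mm of the jar's axis; other tops within 20 mm, jar (upright), frog and ring within 30 mm of their starts (distance between top_yellow and tongs_jaws below 0.04 m and value of joint tongs_left above 0.07 rad and contact force between tongs and top_yellow above 0.5 N and contact force between each of mat, jar, the arm, the fingers and top_yellow below 0.05 N and contact force between the fingers and tongs above 1 N and height (world z) of top_yellow between 0.112 and 0.2 m and horizontal distance between top_yellow and jar below 0.025 m and contact force between jar and tongs below 0.05 N and linear speed of top_yellow below 0.05 m/s and distance of each of jar, toy_frog, teether_1 from where it was at the start of the episode below 0.03 m and angle between jar's own z axis and vertical below 0.1 rad and distance of each of top_purple, top_green from where it was at the start of the episode below 0.02 m); the arm keeps its last pose, push and grip.
It fails at once if the gripper or arm touches a bottle top (contact force between any of the fingers, the arm and top_yellow above 0.5 N or contact force between any of the fingers, the arm and top_purple above 0.5 N or contact force between any of the fingers, the arm and top_green above 0.5 N).
It fails at once if the purple or green top is moved by more than 20 mm (distance of any of top_purple, top_green from where it was at the start of the episode above 0.02 m).
It fails at once if the jar, the frog or the teething ring is moved by more than 30 mm (distance of any of jar, toy_frog, teether_1 from where it was at the start of the episode above 0.03 m).
It also fails if it takes over 51 s, if anything falls off the work surface, if the arm or the gripper's body presses on something with over 40 N, if the wrist force passes 120 N, or if a joint passes its speed limit or range.

ROBOT

A 6-joint arm with a two-finger parallel gripper is mounted at the origin on a cart in front of the work surface, level with it; the furniture and walls round the work are solid. World frame = base frame: x ahead of the robot, y to its left, z up, the work surface at z = 0. Lengths are in m, angles in rad, forces in N, time in s.
With the tool pointing down it reaches from about 0.25 to 0.8 m from the base axis. Payload 3.9 kg.
Tool frame: the origin (TCP) lies midway between the tips of the shut fingers; the grasp point (between the pads) lies 19 mm behind it; z points along the fingers, x is the direction in which the jaws open and shut, and the axes are right-handed (so a half turn about z gives the same grasp; the last joint's range is limited). The gripper opens to 85 mm and grips with 20 to 120 N. Pads are 22 mm wide; open, the fingers measure 114 mm over their backs; the gripper's body (76 mm by 85 mm) begins 54 mm behind the grasp point. The pads swing forward as they close: fully open they stand 13 mm farther back than shut.
Start: joints at [-1.221, 0.26, -0.138, 1.173, 0, 1.571], TCP at [0.18, -0.493, 0.231] pointing down, gripper open.
Joint ranges: [-2.78, 2.78], [-0.83, 1.72], [-1.28, 1.37], [-1.9, 2.12], [-1.57, 1.48], [-3.14, 3.14]. Speed limits (rad/s): [2.57, 2.57, 3.14, 3.14, 3.14, 3.14].

INTERFACE

Orientations are given as a unit quaternion [w, x, y, z].
In Python, from bench import move_ptp, movel, goto_joints, ungrasp, grab, wait, inverse_kinematics, sense, snapshot, Unreachable, job_done gives the robot as it stands. Calls block until the motion is done:
- move_ptp(position, orientation): joint-space move of the TCP to a pose.
- movel(position, orientation=None, feed=0.15): straight line of the TCP; orientation=None keeps the orientation; feed is the mean speed in m/s.
- goto_joints(angles): joint-space move.
- ungrasp() and grab(): open the fingers fully, or close them until they stop; the grip force is fixed at half the most.
- wait(seconds).
- inverse_kinematics(position, orientation): joint angles nearest the present ones, or None.
- sense(): the state.
- snapshot(name): name is "side" or "top"; returns a dict with "color" (420x560x3 uint8, red, green, blue), "z_map" (420x560 float32, m along the optical axis (not along the pixel's ray), 0 where there is no reading), "fx", "fy", "cx", "cy" (pixels), "extrinsics" (4x4, takes a point from world to camera coordinates). Camera axes: x right, y up, looking along -z (the intrinsics and any distortion apply to the point x, -y, -z); pixel columns grow to the right and rows downward; lengths in m; the calibration is good to about 2 mm. A picture is of the moment at which its call begins.
A pose or a line that the arm cannot do raises Unreachable and nothing moves.
- job_done(): hands the job in, once; it reports no verdict.
The state is a dict: "t": time; "joints": joint angles; "joint_vel": joint speeds; "effort": joint torques, N m; "tcp_pos": TCP position; "tool_rot": TCP orientation; "contact_force": force on the tool from outside, world axes, zero at the start; "ft_torque": the same for the moment, N m; "grip_width": finger opening in m.
Only numpy, scipy, OpenCV 4.12 (cv2) and the standard library are available. Lean on these libraries where they do the work, as an engineer would, in place of code of your own. Each camera call takes 0.05 s, during which the arm holds its last target. There are 200 camera calls.

## Working session

There is one attempt and no reset: what is moved stays moved. The work goes in short steps, each a Python script; the robot and the scene stay as the last script left them, time stands still between calls to the robot, and variables do not carry over. Pictures are saved under pics/ and viewed, about 8 in all and at most 12, crops included, and the job is handed in when it is done.

```bash
ls; mkdir -p pics
cat > h.py <<'E'
import numpy as np, cv2
from bench import *
def snap(n, f):
    s=snapshot(n); cv2.imwrite(f'pics/{f}.png', s['color'][:,:,::-1]); np.savez(f'pics/{f}.npz', **s); return s
def ray(s,u,v):
    d=np.array([(u-s['cx'])/s['fx'], -(v-s['cy'])/s['fy'], -1.0]); E=np.array(s['extrinsics']); R,t=E[:3,:3],E[:3,3]
    return -R.T@t, R.T@d
def onplane(s,u,v,z):
    o,d=ray(s,u,v); return o+d*(z-o[2])/d[2]
def cloud(s):
    v,u=np.mgrid[:420,:560]; z=s['z_map']
    p=np.stack([(u-s['cx'])/s['fx']*z, -(v-s['cy'])/s['fy']*z, -z],-1); E=np.array(s['extrinsics'])
    P=(p-E[:3,3])@E[:3,:3]; P[z==0]=np.nan; return P
def proj(s,p):
    E=np.array(s['extrinsics']); c=E[:3,:3]@np.array(p)+E[:3,3]
    return s['cx']+s['fx']*c[0]/-c[2], s['cy']+s['fy']*c[1]/c[2]
E
python3 - <<'E'
from h import *
for n in('top','side'):
    s=snap(n,n+'0'); print(n,s['fx'],s['cx'],s['cy'],{k for k in s}, ray(s,280,210))
print(sense())
E
```

```text
pics
top 445.2456158495327 277.2344973562098 211.257034137877 {'color', 'z_map', 'fy', 'cx', 'fx', 'cy', 'extrinsics'} (array([ 0.39320778, -0.04822136,  1.33281278]), array([ 0.08069387, -0.00166941, -0.99676089]))
side 397.0133871444212 282.46032785905044 202.25726459776442 {'color', 'z_map', 'fy', 'cx', 'fx', 'cy', 'extrinsics'} (array([0.33316118, 1.06407941, 0.50757028]), array([ 0.13693596, -0.90109912, -0.41193163]))
{'t': 0.1, 'joints': array([-1.22096927e+00,  2.60621444e-01, -1.39259281e-01,  1.17273220e+00,
       -3.87062243e-05,  1.57076359e+00]), 'joint_vel': array([-1.92057640e-05, -2.53090189e-03,  1.94704111e-03,  3.56376653e-04,
        7.75411364e-04,  6.83712596e-04]), 'effort': array([ 3.27410398e-04, -4.06507659e+01,  2.54527795e+01,  1.01286708e-02,
       -2.34629255e-05,  9.42279769e-06]), 'tcp_pos': array([ 0.17970627, -0.49260815,  0.23053926]), 'tool_rot': array([-5.04851816e-04,  8.19379343e-01, -5.73250963e-01, -7.55321014e-04]), 'contact_force': array([-0.11133212, -0.28081621,  1.09249026]), 'ft_torque': array([-0.0218762 ,  0.02834245,  0.03835438]), 'grip_width': 0.0858678040850278}
```

View pics/top0.png

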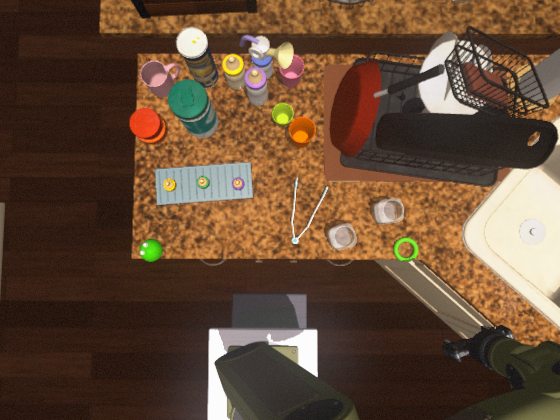

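View pics/side0.png

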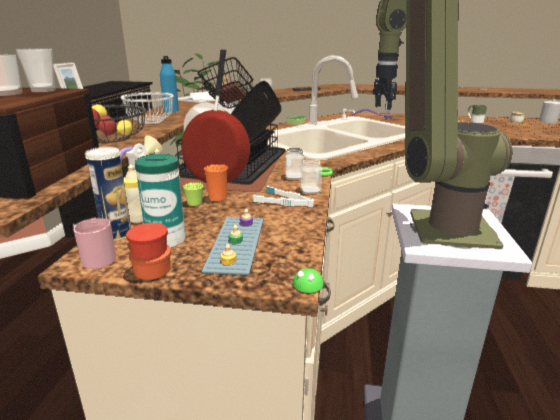

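The top view shows the tops at yellow (169,185), green (203,183) and purple (237,184). The tongs have their hinge at (295,241) and jaw tips near (297,180) and (326,188). The two jars are at (342,236) and (388,210), the frog at (151,250) and the ring at (406,250). The side view agrees.

My plan is to lift the open tongs by the hinge barrel and lower them round the yellow top, then regrip on the plates. Next I'll measure.

Run:
```python
from h import *
s=dict(np.load('pics/top0.npz')); c=s['color']; P=cloud(s)
hsv=cv2.cvtColor(c,cv2.COLOR_RGB2HSV)
def cen(m,box,z,name):
    M=np.zeros(m.shape,bool); a,b,x,y=box; M[b:y,a:x]=m[b:y,a:x]
    v,u=np.nonzero(M); (cx,cy),r=cv2.minEnclosingCircle(np.c_[u,v].astype(np.float32))
    print(name,len(u),'mean',onplane(s,u.mean(),v.mean(),z).round(4),'circ',onplane(s,cx,cy,z).round(4),'r px',round(r,1),'depthz max',np.nanmax(P[v,u,2]).round(3))
H,S,V=hsv[...,0].astype(int),hsv[...,1],hsv[...,2]
cen((abs(H-25)<6)&(S>150)&(V>120),(158,174,180,196),.022,'yellow')
cen((abs(H-70)<25)&(S>110),(194,174,213,194),.022,'green')
cen((abs(H-138)<15)&(S>70),(228,174,248,196),.022,'purple')
cen((abs(H-55)<15)&(S>150),(135,232,168,268),.019,'frog')
cen((abs(H-55)<15)&(S>150),(390,232,425,268),.007,'ring')
# tongs: white
m=np.zeros(S.shape,np.uint8); b=(285,170,332,250); m[b[1]:b[3],b[0]:b[2]]=((S<70)&(V>130))[b[1]:b[3],b[0]:b[2]]
v,u=np.nonzero(m); Q=np.array([onplane(s,a,d,.024) for a,d in zip(u,v)])
print('tongs n',len(u),'z',np.nanmedian(P[v,u,2]))
cv2.imwrite('pics/c1.png',np.hstack([cv2.resize(c[165:255,280:415,::-1],None,fx=5.5,fy=5.5,interpolation=cv2.INTER_CUBIC)]))
big=cv2.resize(m[165:255,280:415]*255,None,fx=3,fy=3); cv2.imwrite('pics/c1m.png',big)
print(P[150:215:8,165].round(3)); 
v,u=np.nonzero((P[...,2]>.085)&(P[...,2]<.12)&(P[...,0]>.3)&(P[...,0]<.6)&(P[...,1]<-.1)&(P[...,1]>-.5)); print('highpts',len(u))
n,l,st,ce=cv2.connectedComponentsWithStats(((P[...,2]>.085)&(P[...,2]<.125)&(P[...,0]>.25)&(P[...,0]<.6)).astype(np.uint8)); print(st,ce.round(1))
for x,y in((342,236),(388,210)): print(P[y-14:y+15:4,x-14:x+15:4,2].round(3))
```

```text
yellow 69 mean [0.5732 0.2771 0.022 ] circ [0.574  0.2793 0.022 ] r px 6.1 depthz max 0.037
green 33 mean [0.5801 0.1757 0.022 ] circ [0.5833 0.1793 0.022 ] r px 5.9 depthz max 0.033
purple 42 mean [0.5766 0.0749 0.022 ] circ [0.5784 0.0762 0.022 ] r px 5.9 depthz max 0.033
frog 355 mean [0.3792 0.3273 0.019 ] circ [0.3801 0.3301 0.019 ] r px 11.4 depthz max 0.039
ring 273 mean [ 0.3852 -0.4227  0.007 ] circ [ 0.385 -0.423  0.007] r px 12.4 depthz max 0.021
tongs n 339 z 0.02069084179330067
[[ 0.683  0.299  0.001]
 [ 0.658  0.298  0.003]
 [ 0.634  0.299 -0.002]
 [ 0.608  0.295  0.009]
 [ 0.58   0.289  0.031]
 [ 0.56   0.295  0.008]
 [ 0.535  0.294  0.009]
 [ 0.512  0.297 -0.004]
 [ 0.488  0.295 -0.001]]
highpts 483
[[     0      0    560    420 234717]
 [   378    198     26     26    246]
 [   330    224     27     26    237]] [[279.3 209.5]
 [389.5 211. ]
 [342.1 236.6]]
[[-0.001  0.005 -0.002 -0.002  0.001  0.002 -0.002  0.003]
 [-0.001 -0.004  0.088  0.1    0.104  0.104  0.087  0.006]
 [ 0.02   0.088  0.106  0.01   0.007  0.013  0.104  0.002]
 [ 0.043  0.09   0.005  0.007  0.011  0.008  0.046 -0.004]
 [ 0.016  0.088  0.011  0.01   0.005  0.01   0.032  0.085]
 [ 0.003  0.079  0.107  0.004  0.004  0.009  0.102  0.091]
 [ 0.002  0.043  0.09   0.106  0.109  0.109  0.086  0.003]
 [ 0.003 -0.001 -0.     0.082  0.001 -0.002 -0.001 -0.   ]]
[[ 0.002 -0.     0.001  0.001 -0.003 -0.002 -0.001 -0.002]
 [ 0.004 -0.002  0.084  0.091  0.108  0.106  0.089 -0.003]
 [ 0.016  0.084  0.091  0.01   0.004  0.018  0.052  0.084]
 [ 0.03   0.079  0.102  0.007  0.008  0.009  0.047  0.104]
 [ 0.021  0.075  0.102  0.006  0.01   0.007  0.04   0.103]
 [ 0.02   0.07   0.087  0.007  0.003  0.009  0.035  0.089]
 [ 0.008  0.054  0.082  0.088  0.102  0.103  0.089  0.002]
 [   nan  0.007  0.028  0.012  0.005  0.001 -0.001 -0.002]]
```

View pics/c1.png

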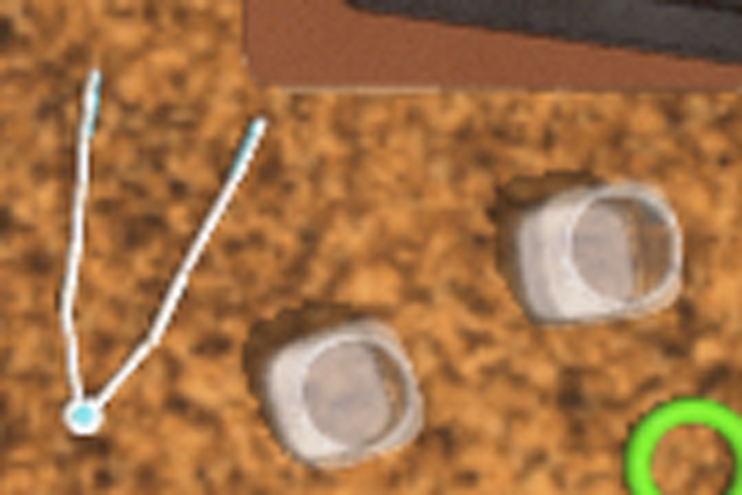

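The crop puts the hinge at about (295.3,240.5) in full-image pixels, and the jaw tips at (297.3,178.1) and (327.5,187). The far jar's mouth is at about (393.6,209) and the near jar's at (344.5,236). I'll compute poses and grip the barrel.

```bash
cat >> h.py <<'E'
from scipy.spatial.transform import Rotation as Ro
def quat(psi, flip=0, pitch=0):
    """tool down, tool x along tongs' y (yaw psi); pitch>0 raises the jaws"""
    f=-1 if flip else 1
    x=np.array([-np.sin(psi),np.cos(psi),0])*f; z=np.array([0,0,-1.]); a=np.array([-np.sin(psi),np.cos(psi),0])
    r=Ro.from_rotvec(-pitch*a)*Ro.from_matrix(np.c_[x,np.cross(z,x),z])
    return np.roll(r.as_quat(),1)
def d2(p): return np.array([np.cos(p),np.sin(p)])
E
python3 - <<'E'
from h import *
s=dict(np.load('pics/top0.npz'))
h=onplane(s,295.3,240.5,.024); a=onplane(s,297.3,178.1,.022); b=onplane(s,327.5,187,.022); m=(a+b)/2
psi=np.arctan2(*(m-h)[1::-1]); print('hinge',h,'tips',a,b,'psi',np.degrees(psi),'len',np.linalg.norm((m-h)[:2]),'gap',np.linalg.norm(a-b))
for n,p in(('far',(393.6,209.2)),('near',(344.5,236))):
    J=onplane(s,*p,.107); print(n,J,np.hypot(*J[:2]))
J=onplane(s,393.6,209.2,.107); Y=np.array([.575,.277]); np.savez('pose.npz',h=h,psi=psi,J=J,Y=Y)
P=h[:2]-.005*d2(psi); T=np.radians(25)
for f in(0,1):
    for pos,ps in((P,psi),(Y-.172*d2(T),T),(Y-.095*d2(T),T),(J[:2]-.095*d2(-.3),-.3),(J[:2]-.095*d2(-.6),-.6)):
        for z in(.005,.16):
            q=inverse_kinematics([*pos,z],quat(ps,f)); print(f,pos.round(3),z,None if q is None else np.round(q,2))
E
```

```text
hinge [ 0.40955919 -0.09555822  0.024     ] tips [ 0.59453167 -0.10150407  0.022     ] [ 0.56817052 -0.1910059   0.022     ] psi -16.441629785522085 len 0.1791162148617976 gap 0.0933032113841455
far [ 0.49565143 -0.36373216  0.107     ] 0.6147938070444913
near [ 0.42132918 -0.22772177  0.107     ] 0.478931607674621
0 [ 0.405 -0.094] 0.005 [-0.23  0.32 -0.75  0.5   0.    0.06]
0 [ 0.405 -0.094] 0.16 [-0.23  0.12 -0.51  0.94  0.    0.06]
0 [0.419 0.204] 0.005 [ 0.45  0.39 -0.64  0.55  0.    0.02]
0 [0.419 0.204] 0.16 [ 0.45  0.21 -0.41  0.96  0.    0.02]
0 [0.489 0.237] 0.005 [ 0.45  0.49 -0.45  0.64  0.    0.01]
0 [0.489 0.237] 0.16 [ 0.45  0.33 -0.23  1.01  0.    0.01]
0 [ 0.405 -0.336] 0.005 [-0.69  0.46 -0.49  0.62  0.   -0.39]
0 [ 0.405 -0.336] 0.16 [-0.69  0.3  -0.27  1.    0.   -0.39]
0 [ 0.417 -0.31 ] 0.005 [-0.64  0.45 -0.51  0.61  0.   -0.04]
0 [ 0.417 -0.31 ] 0.16 [-0.64  0.29 -0.29  0.99  0.   -0.04]
1 [ 0.405 -0.094] 0.005 [-0.23  0.32 -0.75  0.5   0.   -3.08]
1 [ 0.405 -0.094] 0.16 [-0.23  0.12 -0.51  0.94  0.   -3.08]
1 [0.419 0.204] 0.005 [ 0.45  0.39 -0.64  0.55  0.   -3.12]
1 [0.419 0.204] 0.16 [ 0.45  0.21 -0.41  0.96  0.   -3.12]
1 [0.489 0.237] 0.005 [ 0.45  0.49 -0.45  0.64  0.   -3.13]
1 [0.489 0.237] 0.16 [ 0.45  0.33 -0.23  1.01  0.   -3.13]
1 [ 0.405 -0.336] 0.005 [-0.69  0.46 -0.49  0.62  0.    2.75]
1 [ 0.405 -0.336] 0.16 [-0.69  0.3  -0.27  1.    0.    2.75]
1 [ 0.417 -0.31 ] 0.005 [-0.64  0.45 -0.51  0.61  0.    3.1 ]
1 [ 0.417 -0.31 ] 0.16 [-0.64  0.29 -0.29  0.99  0.    3.1 ]
```

Run:
```python
from h import *
d=np.load('pose.npz'); psi=float(d['psi']); q=quat(psi); P=d['h'][:2]-.004*d2(psi)
move_ptp([*P,.16],q); movel([*P,.003],feed=.12); s=sense(); print(s['t'],s['contact_force'])
grab(); s=sense(); print(s['grip_width'],s['contact_force'])
movel([*P,.14],feed=.1); wait(.3); s=sense(); print(s['t'],s['grip_width'],s['contact_force'],s['tcp_pos'])
a=snap('top','top1')['color']; b=snap('side','side1')['color']
r=lambda i,y,x,h,w:cv2.resize(i[y:y+h,x:x+w],(w*400//w,h*400//w))
cv2.imwrite('pics/v1.png',np.hstack([r(a,150,230,120,160),r(b,90,200,120,160)])[:,:,::-1])
```

```text
3.2583 [ 0.00443453 -0.05034657  0.62105347]
0.01774671374155572 [-1.89913975  0.25694163  5.89450794]
5.7 0.017758279845533135 [-0.03758435  0.07913857 -1.25804225] [ 0.40556363 -0.0943706   0.13976488]
```

View pics/v1.png

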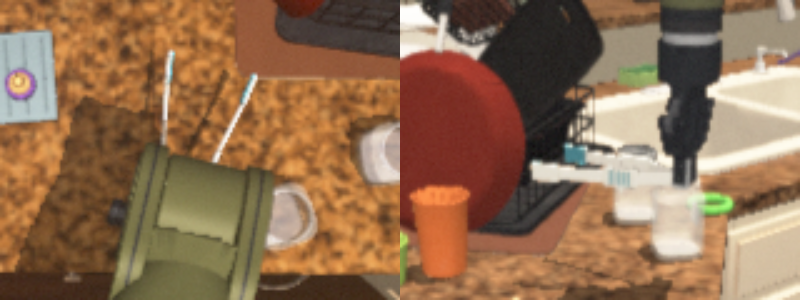

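The left crop shows the open tongs held by the barrel with the tips at about (298,170.8) and (330.8,180.8). In the right crop they look near level. I'll measure the in-hand pose of the jaws, then carry them to the yellow top.

Run:
```python
from h import *
d=np.load('pose.npz'); psi=float(d['psi'])
s=dict(np.load('pics/top1.npz')); Pc=cloud(s)
hsv=cv2.cvtColor(s['color'],cv2.COLOR_RGB2HSV)
m=(hsv[...,1]<90)&(hsv[...,2]>130)&(Pc[...,2]>.1)&(Pc[...,2]<.2); m[:165]=0; m[212:]=0; m[:,:285]=0; m[:,340:]=0
v,u=np.nonzero(m); pts=Pc[v,u]; rel=pts[:,:2]-np.array([.4056,-.0944]); R=np.c_[d2(psi),d2(psi+np.pi/2)]
q=rel@R; A=np.c_[q[:,0],np.ones(len(q))]; print(len(q),'pitch fit',np.linalg.lstsq(A,pts[:,2],rcond=None)[0], 'xmax',q[:,0].max())
tip=q[:,0]>q[:,0].max()-.03
for sgn in(1,-1):
    k=tip&(q[:,1]*sgn>0); print(q[k].mean(0),pts[k,2].mean())
T=np.radians(25); Q=quat(T); 
# jaw point ahead of TCP by 95+72+4=171
P=d['Y']-.171*d2(T); np.save('P.npy',P)
print('clr',proj(dict(np.load('pics/top0.npz')),[*d['Y'],.022]))
mid=[.36,.06,.16]; move_ptp(mid,quat(.2)); move_ptp([*P,.15],Q); wait(.2)
s=sense(); print(s['t'],s['grip_width'],s['tcp_pos'])
a=snap('top','top2')['color']; b=snap('side','side2')['color']
r=lambda i,y,x,h,w:cv2.resize(i[y:y+h,x:x+w],(400,h*400//w))
cv2.imwrite('pics/v2.png',np.hstack([r(a,150,130,120,160),r(b,170,190,120,160)])[:,:,::-1])
```

```text
130 pitch fit [0.01714795 0.15405186] xmax 0.1827067723949769
[0.16791526 0.04704035] 0.15715466228520475
[ 0.16851993 -0.04108812] 0.15783435292336764
clr (np.float64(169.84009573182783), np.float64(184.25730396938852))
7.3667 0.017882209812224784 [0.41980155 0.20330791 0.15001192]
```

View pics/v2.png

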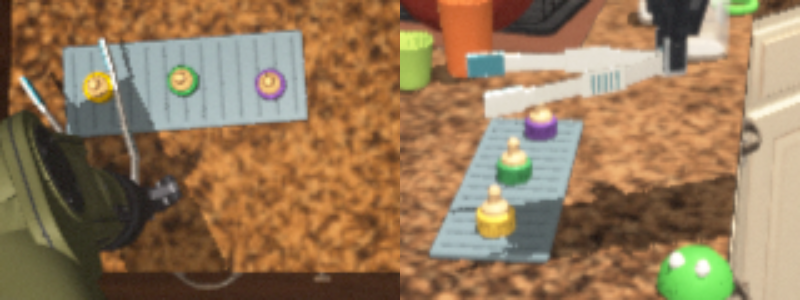

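The left crop shows the yellow collar at about (169,185) in full-image pixels, between the jaws at (170,168) and (140,182). The side crop shows the jaws well above the tops. The fit gives level tongs, with the jaw centre 3 mm to the left and 168 mm ahead. I'll correct for that and lower them pitched by about 4° so they rest on the mat edge, then release.

Run:
```python
from h import *
d=np.load('pose.npz'); T=np.radians(25); n=d2(T+np.pi/2)
P=d['Y']-.168*d2(T)-.003*n; np.save('P.npy',P); Q=quat(T,0,.072)
movel([*P,.15],Q); movel([*P,.03],feed=.12); movel([*P,.006],feed=.04); wait(.2); s=sense(); print(s['t'],s['contact_force'],s['tcp_pos'])
ungrasp(); print(sense()['contact_force'])
# retreat along tool axis, tilted
up=.12; movel([*(P-up*np.sin(.072)*d2(T)),.006+up],feed=.2)
move_ptp([.33,-.05,.25],quat(0)); 
a=snap('top','top3')['color']; b=snap('side','side3')['color']; print(sense()['t'])
r=lambda i,y,x,h,w:cv2.resize(i[y:y+h,x:x+w],(400,h*400//w))
cv2.imwrite('pics/v3.png',np.hstack([r(a,150,130,120,160),r(b,170,190,120,160)])[:,:,::-1])
```

```text
9.8167 [-0.30487639 -0.76153047 -1.39336999] [0.42424318 0.20340833 0.00624078]
[ 1.0471151  -0.71573311  1.04867333]
12.45
```

View pics/v3.png

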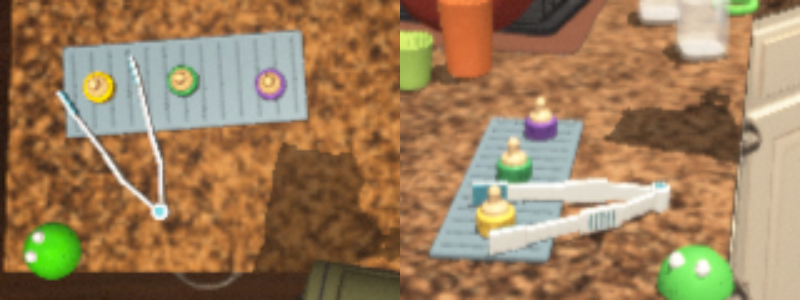

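The open tongs now lie round the yellow top. In full-image pixels the hinge is at (193.7,234.5), the tips at (154.1,187.3) and (182.1,172.9), and yellow at (168.9,184.5). I'll compute its place between the jaws.

Run:
```python
from h import *
s=dict(np.load('pics/top3.npz'))
h=onplane(s,193.7,234.5,.025); a=onplane(s,154.1,187.3,.036); b=onplane(s,182.1,172.9,.036); m=(a+b)/2
T=np.arctan2(*(m-h)[1::-1]); R=np.c_[d2(T),d2(T+np.pi/2)]
print(h,a,b,np.degrees(T),np.linalg.norm((m-h)[:2]))
hsv=cv2.cvtColor(s['color'],cv2.COLOR_RGB2HSV); H,S=hsv[...,0].astype(int),hsv[...,1]
M=(abs(H-25)<6)&(S>150); M[:174]=0;M[196:]=0;M[:,:158]=0;M[:,180:]=0
v,u=np.nonzero(M);(cx,cy),r=cv2.minEnclosingCircle(np.c_[u,v].astype(np.float32)); print(cx,cy,len(u))
for p in ((u.mean(),v.mean()),(cx,cy),(168.9,184.5)):
    Y=onplane(s,*p,.024); print('yellow in tongs frame (origin at plates)',(Y-h)[:2]@R-[.072,0],Y)
np.savez('t.npz',h=h,T=T)
```

```text
[0.42609876 0.20279653 0.025     ] [0.56391684 0.31960726 0.036     ] [0.60685879 0.23814774 0.036     ] 25.530463146701667 0.1765256859124245
169.0696258544922 184.6012725830078 69
yellow in tongs frame (origin at plates) [0.09232022 0.00343832] [0.57289225 0.27671965 0.024     ]
yellow in tongs frame (origin at plates) [0.09392112 0.00494373] [0.57368802 0.27876804 0.024     ]
yellow in tongs frame (origin at plates) [0.09441284 0.00527445] [0.57398919 0.27927839 0.024     ]
```

Run:
```python
from h import *
d=np.load('t.npz'); T=float(d['T']); h=d['h'][:2]; O=h+.072*d2(T)+.002*d2(T+np.pi/2); Q=quat(T,0,.072)
up=.13; A=[*(O-up*np.sin(.072)*d2(T)),.009+up]
move_ptp(A,Q); movel([*O,.009],feed=.12); s=sense(); print(s['t'],s['contact_force'])
grab(); s=sense(); print('grip',s['t'],s['grip_width'],s['contact_force'])
movel([*O,.05],feed=.05); wait(.4); s=sense(); print(s['t'],s['grip_width'],s['contact_force'])
a=snap('top','top4')['color']; b=snap('side','side4')['color']
r=lambda i,y,x,h,w:cv2.resize(i[y:y+h,x:x+w],(400,h*400//w))
cv2.imwrite('pics/v4.png',np.hstack([r(a,150,130,120,160),r(b,170,190,120,160)])[:,:,::-1])
```

```text
14.9583 [ 0.0525098  -0.37555367  0.42953375]
grip 15.4583 0.03786811197227144 [-0.62480436 -1.73180574 15.69232734]
16.825 0.037686002845332696 [-1.1233795   0.42323017 -1.86672572]
```

View pics/v4.png

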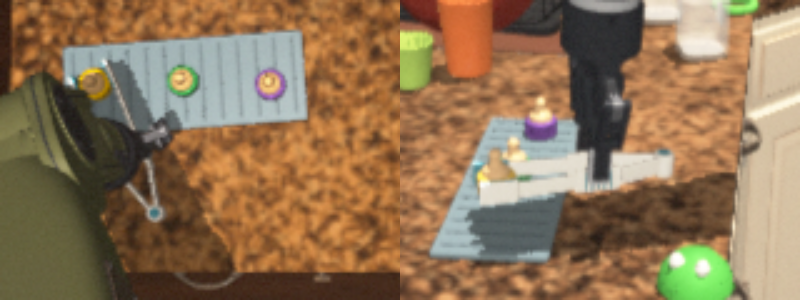

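The side crop shows the yellow top lifted clear in the squeezed tongs, at about (490,175) in the crop, with purple and green still standing. The 37.7 mm grip width fits tongs closed on the collar. Next I carry it to the jar.

Run:
```python
from h import *
d=np.load('t.npz'); T=float(d['T']); J=np.load('pose.npz')['J'][:2]
p=sense()['tcp_pos']; movel([p[0],p[1],.18],feed=.12)
movel([.37,.1,.19],quat(.2),feed=.15); movel([.35,-.12,.19],quat(-.3),feed=.15)
E=J-.094*d2(-.6); np.save('E.npy',E); movel([*E,.18],quat(-.6),feed=.15); wait(.4)
s=sense(); print(s['t'],s['grip_width'],s['tcp_pos'],s['contact_force'])
a=snap('top','top5')['color']; b=snap('side','side5')['color']
r=lambda i,y,x,h,w:cv2.resize(i[y:y+h,x:x+w],(400,h*400//w))
cv2.imwrite('pics/v5.png',np.hstack([r(a,150,300,120,160),r(b,100,230,120,160)])[:,:,::-1])
```

```text
23.0417 0.03774843002111038 [ 0.41807099 -0.31050421  0.18011776] [ 0.65562558  0.38740631 -0.88253516]
```

View pics/v5.png

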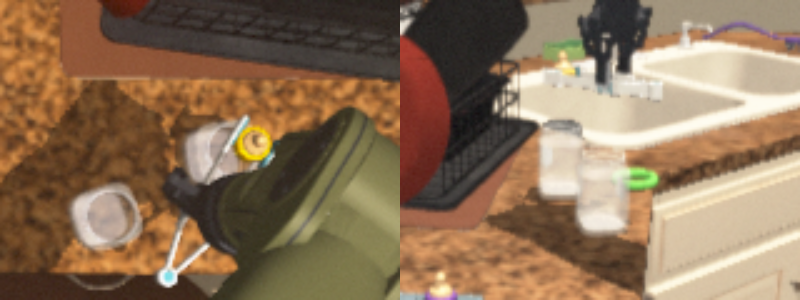

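The top crop shows the yellow collar at about (401.7,207) in full-image pixels, beside the far jar's mouth as parallax predicts. The side crop shows it above the rear jar at about (455.7,124). I'll triangulate both.

Run:
```python
from h import *
def tri(r):
    A=0;b=0
    for o,d in r:
        d=d/np.linalg.norm(d); M=np.eye(3)-np.outer(d,d); A=A+M; b=b+M@o
    x=np.linalg.solve(A,b); return x.round(4),[round(float(np.linalg.norm((np.eye(3)-np.outer(d,d)/(d@d))@(x-o))),4) for o,d in r]
t=dict(np.load('pics/top5.npz')); s=dict(np.load('pics/side5.npz')); R=[]
for im,(x0,y0,x1,y1) in((t,(390,195,415,220)),(s,(445,112,465,135))):
    hsv=cv2.cvtColor(im['color'],cv2.COLOR_RGB2HSV); m=(abs(hsv[...,0].astype(int)-26)<7)&(hsv[...,1]>140)&(hsv[...,2]>90)
    k=np.zeros(m.shape,bool); k[y0:y1,x0:x1]=m[y0:y1,x0:x1]; v,u=np.nonzero(k)
    c,_=cv2.minEnclosingCircle(np.c_[u,v].astype(np.float32)); Pc=cloud(im)[v,u]; print(len(u),c,u.min(),u.max(),v.min(),v.max(),np.nanmedian(Pc,0).round(4),np.nanmin(Pc,0).round(3)); R.append(ray(im,*c))
print('top',tri(R))
# jar mouth: initial top & side views
s0=dict(np.load('pics/side0.npz')); t0=dict(np.load('pics/top0.npz'))
print('J top-plane',onplane(t0,393.6,209.2,.107))
big=cv2.resize(s0['color'][140:205,270:345],None,fx=8,fy=8,interpolation=cv2.INTER_CUBIC); cv2.imwrite('pics/c6.png',big[:,:,::-1])
J=onplane(t0,393.6,209.2,.107); print('predicted mouth centre in side0',proj(s0,J))
Pj=cloud(t0)[195:226,374:406].reshape(-1,3); k=(Pj[:,2]>.099)&(Pj[:,2]<.115); print('rim pts',k.sum(),Pj[k].min(0),Pj[k].max(0),(Pj[k].min(0)+Pj[k].max(0))/2)
```

```text
100 (400.5898742675781, 207.1516876220703) 393 408 200 214 [ 0.4908 -0.358   0.1886] [ 0.477 -0.431 -0.004]Traceback (most recent call last):
  File "<stdin>", line 11, in <module>
    return umr_minimum(a, axis, None, out, keepdims, initial, where)
ValueError: zero-size array to reduction operation minimum which has no identity
```

Run:
```python
from h import *
t=dict(np.load('pics/top5.npz')); s=dict(np.load('pics/side5.npz'))
c=(400.8,207.0); 
for z in(.17,.18,.19): print(z,onplane(t,*c,z))
hsv=cv2.cvtColor(s['color'],cv2.COLOR_RGB2HSV)[118:134,446:466]; Pc=cloud(s)[118:134,446:466]
k=(abs(Pc[...,1]+.36)<.06)&(Pc[...,2]>.14); print('side pts',k.sum(),np.nanmedian(Pc[k],0),np.nanmin(Pc[k],0),np.nanmax(Pc[k],0))
y=k&(abs(hsv[...,0].astype(int)-26)<10)&(hsv[...,1]>100); v,u=np.nonzero(y); print('yel',len(u),Pc[y].mean(0) if len(u) else 0, u.mean()+446 if len(u) else 0)
s0=dict(np.load('pics/side0.npz')); t0=dict(np.load('pics/top0.npz'))
J=onplane(t0,393.6,209.2,.107); print('J',J,'in side0',proj(s0,J),'in crop',(np.array(proj(s0,J))-[270,140])*8)
big=cv2.resize(s0['color'][140:205,270:345],None,fx=8,fy=8,interpolation=cv2.INTER_CUBIC); cv2.imwrite('pics/c6.png',big[:,:,::-1])
Pj=cloud(t0)[195:226,374:406].reshape(-1,3); k=(Pj[:,2]>.099)&(Pj[:,2]<.115); print('rim pts',k.sum(),(Pj[k].min(0)+Pj[k].max(0))/2,np.ptp(Pj[k],0))
```

```text
0.17 [ 0.49622638 -0.36644562  0.17      ]
0.18 [ 0.49534043 -0.36370895  0.18      ]
0.19 [ 0.49445449 -0.36097227  0.19      ]
  return np.nanmean(a, axis, out=out, keepdims=keepdims)
Traceback (most recent call last):
ValueError: zero-size array to reduction operation fmin which has no identity
```

My side pixel was wrong: I forgot the 400-pixel offset of the right half, so the side position is about (296,125). I'll redo the check there.

Run:
```python
from h import *
s=dict(np.load('pics/side5.npz')); t0=dict(np.load('pics/top0.npz')); s0=dict(np.load('pics/side0.npz'))
hsv=cv2.cvtColor(s['color'],cv2.COLOR_RGB2HSV)[112:140,284:310]; Pc=cloud(s)[112:140,284:310]
y=(abs(hsv[...,0].astype(int)-26)<10)&(hsv[...,1]>130)&(abs(Pc[...,1]+.36)<.06)&(Pc[...,2]>.14); v,u=np.nonzero(y); print('yel',len(u),u.mean()+284,v.mean()+112,Pc[y].mean(0).round(4),Pc[y].min(0).round(3),Pc[y].max(0).round(3))
for z in(.17,.19): print('expected',z,proj(s,[.495,-.364,z]))
J=onplane(t0,393.6,209.2,.107); print('J',J,'in side0',proj(s0,J),'in crop',(np.array(proj(s0,J))-[270,140])*8)
big=cv2.resize(s0['color'][140:205,270:345],None,fx=8,fy=8,interpolation=cv2.INTER_CUBIC); cv2.imwrite('pics/c6.png',big[:,:,::-1])
Pj=cloud(t0)[195:226,374:406].reshape(-1,3); k=(Pj[:,2]>.099)&(Pj[:,2]<.115); print('rim pts',k.sum(),(Pj[k].min(0)+Pj[k].max(0))/2,np.ptp(Pj[k],axis=0))
```

```text
yel 3 298.0 128.0 [ 0.4847 -0.3578  0.1884] [ 0.481 -0.362  0.188] [ 0.488 -0.35   0.19 ]
expected 0.17 (np.float64(295.28766730456147), np.float64(132.51102930275812))
expected 0.19 (np.float64(295.39584539064373), np.float64(127.08195945248971))
J [ 0.49565143 -0.36373216  0.107     ] in side0 (np.float64(294.77213723873444), np.float64(149.2453862793369)) in crop [198.17709791  73.96309023]
rim pts 95 [ 0.49503851 -0.3606084   0.10541029] [0.05890836 0.05868083 0.01217848]
```

View pics/c6.png

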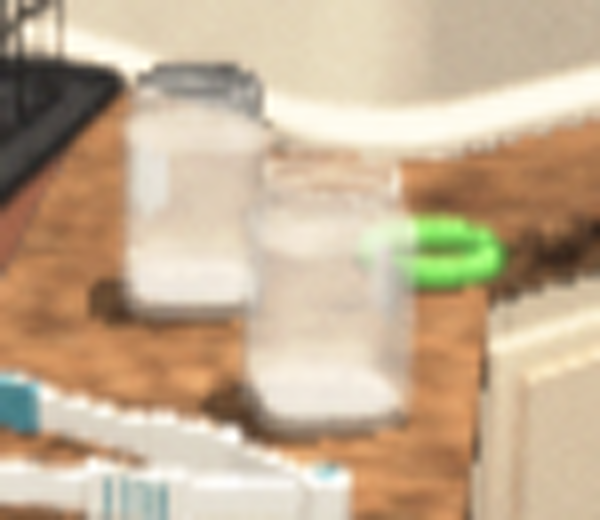

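The mouth of the far, rear jar sits at crop (200,75) against a prediction of (198,74), so the position holds in both views. I'll lower 25 mm to sit closer above the mouth, run a last check and hand in.

Run:
```python
from h import *
E=np.load('E.npy'); movel([*E,.155],feed=.06); wait(.8)
s=sense(); print(s['t'],s['grip_width'],s['tcp_pos'],s['contact_force'],abs(s['joint_vel']).max())
t=snap('top','top6'); t0=dict(np.load('pics/top0.npz'))
hsv=cv2.cvtColor(t['color'],cv2.COLOR_RGB2HSV); H=hsv[...,0].astype(int); S=hsv[...,1]
m=(abs(H-26)<7)&(S>140)&(hsv[...,2]>90); k=np.zeros(m.shape,bool); k[195:220,388:412]=m[195:220,388:412]; v,u=np.nonzero(k)
c,_=cv2.minEnclosingCircle(np.c_[u,v].astype(np.float32)); print('yellow',len(u),c,onplane(t,*c,.158),np.nanmedian(cloud(t)[v,u],0))
for n,(a,b,x,y) in dict(mat=(156,165,252,205),frog=(138,236,165,265),ring=(394,238,420,264)).items():
    print(n,'mean pixel change',np.abs(t['color'][b:y,a:x].astype(int)-t0['color'][b:y,a:x]).mean().round(1))
job_done(); print(sense()['t'])
```

```text
24.5083 0.037554300542199257 [ 0.41806956 -0.31065981  0.15499652] [ 0.06929153  0.58175908 -1.7249917 ] 0.0012134046330234067
yellow 92 (398.0, 208.0) [ 0.49461104 -0.36228422  0.158     ] [ 0.48944357 -0.35941891  0.16351089]
mat mean pixel change 4.4
frog mean pixel change 3.0
ring mean pixel change 51.1
the job is handed in; nothing more can be done
the job is handed in; nothing more can be done
```

I handed the job in at about 24.5 s, with the yellow top held in the squeezed tongs over the far jar. No verdict is reported.

**What I did:** I lifted the open tongs by their hinge barrel and lowered them round the yellow top. I regripped them on the plates, squeezed, lifted the top and carried it past on the robot's side.

**Last checks:**
- **Position:** the collar measured at about (0.495, -0.362) against the jar's mouth at (0.496, -0.364), so about 2 mm off centre. Its underside is about 145–150 mm above the counter.
- **Grip:** the fingers were 37.6 mm apart, which fits tongs closed on a collar, and the arm was at rest.
- **Mat and frog:** those areas of the top view were practically unchanged. The mat is where the purple and green tops stand.

**Checks that failed or disagreed:**
- **Teething ring:** the pixel comparison was no use there. It showed a large change, most likely because the arm covers the ring from above. The ring still looked in place in the side view just before the last 25 mm of lowering.
- **Jar:** I did not re-measure it after the final lowering.
- **Side view of the top:** a first attempt failed because I used the wrong pixel offset. The corrected one found only 3 yellow pixels, roughly 10 mm from the top view's figure, so it is weak evidence. The 2 mm figure rests on the top camera.

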